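File the blue glaze sample in the tilted tile rack

TASK

Take the blue glaze sample tile out of its drying stand and slide it, unglazed foot first, into the slot marked blue in the tilted wooden rack. Keep hold of it until it is fully home on the floor of the slot, do not drop it in, then let go and draw clear. Leave the green tile, the cup and the dish alone.

Things in the scene. Friction and masses are not known exactly. Their poses are not given: they have to be found in the camera images.
- blue_tile: Loose ceramic tile, a slab 80 wide (its x) x 10 thick (y) x 140 long (z), about 0.2 kg; blue glaze on both faces but for a bare terracotta strip 42 mm high at the foot. Origin: centre of the foot edge; z points to the blue top edge. Starts upright in one of the two dark stands; either face may look either way in the rack.
- green_tile: Loose tile of the same make and size with green glaze, upright in the other stand; leave it there.
- stand_1: Fixed dark wooden stand 116 (x) x 64 (y) x 40 high with one upright slot that holds the blue tile; origin centre of underside. The slot is 84 long along x and 13 wide along y, its floor 8 above the origin, its rim at 40, so 32 mm of the tile are in it and 108 mm stand free. It may stand on the left or the right.
- stand_2: The same stand, holding the green tile.
- rack_head: Fixed light-wood block with two slots, tipped on a foot board. Origin: centre line of its underside, 44 mm above the table. z points out of the slot mouths, 35 degrees from vertical, leaning to the robot; y across the slots; x along their long side, away from the robot and up. Spans x -56 to 66, y -46 to 46, z 0 to 72 (mouth face). Slots at y +23 (blue chip on the far rim) and -23 (green chip).
- blue_slot_floor (a point): Centre of the floor of the blue-marked slot, at (0, 23, 12) mm in rack_head, same axes. The slot is 84 long (x) and 14 wide (y), straight for 52 mm above the floor. The blue tile's origin comes here, its z along rack_head's z; fully home, it stands 80 mm out of the mouth.
- blue_slot_mouth (a point): Centre of the mouth of the blue-marked slot, 60 mm out from its floor; axes as rack_head. Over the last 8 mm the sides slope outward to 92 x 22 mm at the mouth.
- bisque_cup: Loose terracotta cup, 65 mm across, 69 mm tall, bystander; origin centre of underside.
- salt_dish: Loose small white dish, 70 mm across, 27 mm tall, bystander; origin centre of underside.
Mind the look-alikes: they are no part of the job. Leave any red look-alike of the blue_tile alone.

How it is judged:
On the way:
1. the blue tile is fully home in the blue-marked slot while still held by the fingers (z of blue_tile in the frame of blue_slot_floor below 0.006 m and distance between blue_tile and blue_slot_floor below 0.009 m and angle between the z axis of blue_tile and the z axis of rack_head, either way round below 0.1 rad and angle between the y axis of blue_tile and the y axis of rack_head, either way round below 0.15 rad and contact force between the fingers and blue_tile above 1 N), for 0.2 s.
At the end, for the whole second after the job is handed in: The blue tile stands foot down in the blue-marked slot, foot less than 6 mm off the slot's floor and within 9 mm of its centre, in line with the slot (0.1 rad), released and at rest; the green tile, the cup and the dish are within 20 mm of where they stood (z of blue_tile in the frame of blue_slot_floor below 0.006 m and distance between blue_tile and blue_slot_floor below 0.009 m and angle between the z axis of blue_tile and the z axis of rack_head, either way round below 0.1 rad and angle between the y axis of blue_tile and the y axis of rack_head, either way round below 0.15 rad and linear speed of blue_tile below 0.01 m/s and contact force between the fingers and blue_tile below 0.1 N and distance of each of green_tile, bisque_cup, salt_dish from where it was at the start of the episode below 0.02 m); the robot touches nothing.
It fails at once if the green tile is pushed more than 20 mm from its place (distance of green_tile from where it was at the start of the episode above 0.02 m).
It fails at once if the terracotta cup is pushed more than 20 mm from its place (distance of bisque_cup from where it was at the start of the episode above 0.02 m).
It fails at once if the white dish is pushed more than 20 mm from its place (distance of salt_dish from where it was at the start of the episode above 0.02 m).
It also fails if it takes over 45 s, if anything falls off the work surface, if the arm or the gripper's body presses on something with over 40 N, if the wrist force passes 120 N, or if a joint passes its speed limit or range.

ROBOT

A 6-joint arm with a two-finger parallel gripper is mounted at the origin on a cart in front of the work surface, level with it; the furniture and walls round the work are solid. World frame = base frame: x ahead of the robot, y to its left, z up, the work surface at z = 0. Lengths are in m, angles in rad, forces in N, time in s.
With the tool pointing down it reaches from about 0.3 to 0.875 m from the base axis. Payload 6.4 kg.
Tool frame: the origin (TCP) lies at the very end of the fingers, on their centre line; the grasp point (between the pads) lies tcp_to_grasp behind it (tcp_to_grasp is the distance from the TCP to the grasp point, in m); z points along the fingers, y is the direction in which the jaws open and shut (so a half turn about z gives the same grasp; the last joint's range is limited). The gripper opens to 85 mm and grips with 20 to 120 N. Pads are 22 mm wide; open, the fingers measure 114 mm over their backs; the gripper's body (76 mm by 85 mm) begins 54 mm behind the grasp point. The pads swing forward as they close: fully open they stand 13 mm farther back than shut.
Start: joints at [-1.415, 0.181, 1.607, -0, 1.354, -0.206], TCP at [0.204, -0.538, 0.231] pointing down, gripper open.
Joint ranges: [-2.99, 2.99], [-0.89, 2.07], [0.3, 2.58], [-1.14, 4.28], [0, 2.63], [-3.12, 3.12]. Speed limits (rad/s): [2.57, 2.57, 3.01, 3.14, 3.14, 3.14].

INTERFACE

Orientations are given as a unit quaternion [w, x, y, z].
In Python, from bench import get_obs, camera, hand_in, tcp_to_grasp gives the robot as it stands.
- The arm moves only by the shell command python3 -m inch 'ROWS' [OPENING]. ROWS is JSON, a list of rows, each an object with "delta_pos": the shift along the tool's x, y, z in cm, a list of three; "rotation": the turn, a rotation vector about the tool's x, y, z in rad, a list of three. In form: [{"delta_pos": [x, y, z], "rotation": [rx, ry, rz]}, ...]. A call has 1 to 10 rows; each row shifts and turns the commanded pose from where the row before left it, along the tool's axes as they then stand; what a row does not reach is not made up. A row lasts 1/10 s, in which the tool goes at most 50 mm and 8.59 degrees, less where a joint would pass 70% of its speed; a pose out of reach is approached as far as the arm can. A call is refused whole if a number of a shift passes 5 or a number of a turn 0.15, either way. A call with a gripper value outside its range is refused whole. OPENING is the finger opening in cm, from 0 to 8.54, set as the call begins (- or left out, the last holds). The fingers move at their own pace and stop on an object; the grip force is fixed at half the most. Time passes only in rows, so rows that do not move let the fingers close. It gives the time, the measured TCP pose, the force and the opening at its end, in the units of the state.
- get_obs(): the state, without advancing time (a new reading comes with each control period).
- camera(name): name is "side" or "top" or "wrist"; returns a dict with "color" (480x640x3 uint8, red, green, blue), "vfov" (degrees; the focal length in pixels is half the picture's height over the tangent of half this angle, whatever the lens; pixels are square), "cx", "cy" (the principal point, pixels), "eye" and "orientation" of the camera in the world; the wrist camera has in their place "T_tool_cam" (4x4, takes a point from camera to tool coordinates, whose origin is the TCP and whose axes are the flange's). Camera axes: x right, y down, z forward; pixel columns grow to the right and rows downward; lengths in m; the calibration is good to about 2 mm. A picture is of the moment at which its call begins: read the wrist's pose just before it. There is no depth.
- hand_in(): hands the job in, once; it reports no verdict.
The state is a dict: "time_s": time; "q": joint angles; "dq": joint speeds; "joint_efforts": joint torques, N m; "eef_pos": TCP position; "eef_rot": TCP orientation; "wrist_force": force on the tool from outside, world axes, zero at the start; "torque": the same for the moment, N m; "opening": opening from 0.0 (shut) to 1.0 (fully open).
Only numpy, scipy, OpenCV 4.12 (cv2) and the standard library are available. Lean on these libraries where they do the work, as an engineer would, in place of code of your own. Each camera call takes 0.05 s, during which the arm holds its last target.

## Working session

There is one attempt and no reset: what is moved stays moved. The work goes in short steps, Python scripts to look and compute and a shell command to move; the robot and the scene stay as the last step left them, time stands still between calls to the robot, and variables do not carry over. Pictures are saved under pics/ and viewed, and the job is handed in when it is done.

```bash
ls; mkdir -p pics; python3 - <<'E'
from bench import get_obs,camera,tcp_to_grasp
import cv2,json
o=get_obs();print({k:o[k] for k in('time_s','eef_pos','eef_rot','opening','wrist_force')},tcp_to_grasp)
for n in("side","top","wrist"):
    c=camera(n);cv2.imwrite(f"pics/{n}0.png",c["color"][:,:,::-1])
    print(n,{k:v for k,v in c.items() if k!="color"})
E
```

```text
pics
{'time_s': 0.0, 'eef_pos': array([ 0.20346592, -0.53723086,  0.23039539]), 'eef_rot': array([-8.55186658e-04,  9.83676949e-01,  1.79941457e-01,  2.49777694e-05]), 'opening': 1.0009488882030184, 'wrist_force': array([ 0.05572553, -0.72803208,  1.18755199])} 0.0187
side {'vfov': 50.24775606547595, 'cx': 316.4441515294471, 'cy': 231.13151484895081, 'eye': array([0.2420951 , 0.91017874, 0.84097616]), 'orientation': array([ 0.08205348, -0.16402015,  0.87996323, -0.43821151])}
top {'vfov': 56.647811276287364, 'cx': 325.79929847224355, 'cy': 237.61835909485146, 'eye': array([0.4137688 , 0.01648506, 0.96941701]), 'orientation': array([ 0.07369659, -0.69854736,  0.70788349, -0.07417117])}
wrist {'vfov': 60.16008956586571, 'cx': 313.748949587764, 'cy': 238.40765389822312, 'T_tool_cam': array([[ 2.24957963e-04, -9.58666547e-01, -2.84531898e-01,
         7.35440321e-02],
       [ 9.99999890e-01,  3.32698272e-04, -3.30327692e-04,
         1.76966034e-03],
       [ 4.11337379e-04, -2.84531792e-01,  9.58666517e-01,
        -1.42706564e-01],
       [ 0.00000000e+00,  0.00000000e+00,  0.00000000e+00,
         1.00000000e+00]])}
```

View pics/side0.png

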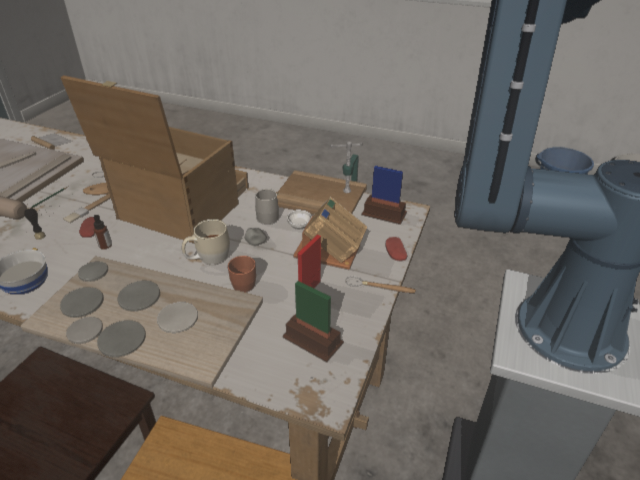

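View pics/top0.png

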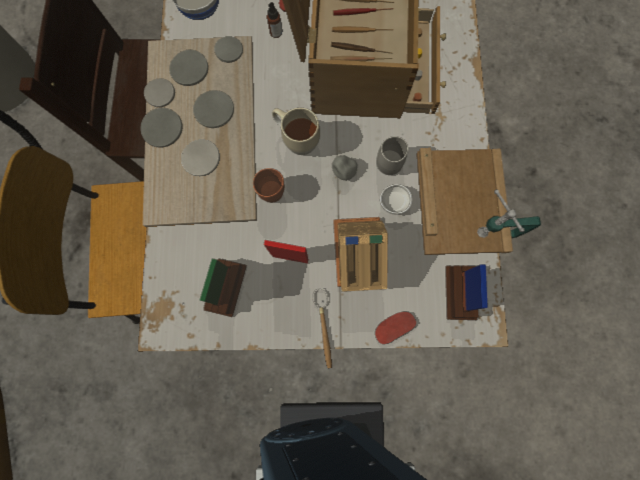

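The side view shows the blue tile at (388,185), green at (312,308), red look-alike at (310,262), and the rack at (335,232). In the top view blue is at (477,287), green at (212,282), red at (287,251), and the rack at (361,255), with the blue chip at (352,240) and the green chip at (376,239). The blue slab with terracotta foot in the right-hand stand fits. I'll confirm in crops.

```bash
python3 - <<'E'
import cv2,numpy as np
t=cv2.imread("pics/top0.png");s=cv2.imread("pics/side0.png")
a=cv2.resize(t[210:340,320:500],(720,520),interpolation=cv2.INTER_CUBIC)
b=cv2.resize(s[150:270,290:430],(700,600),interpolation=cv2.INTER_CUBIC)
cv2.imwrite("pics/ct.png",a);cv2.imwrite("pics/cs.png",b)
E
```

```text
(no output)
```

View pics/ct.png

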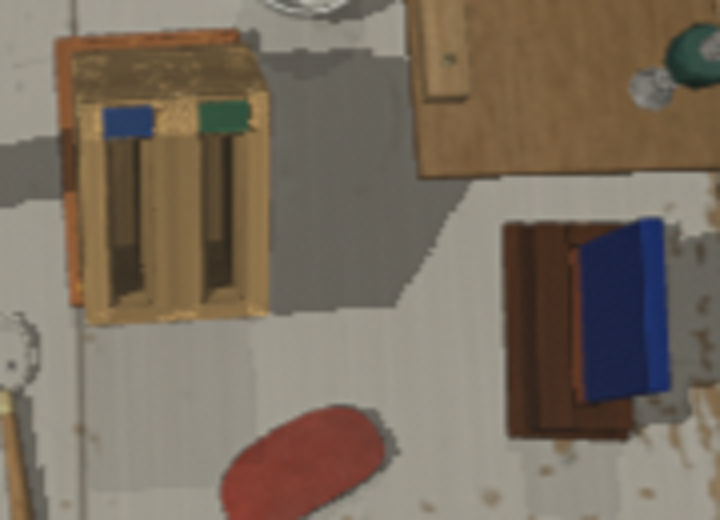

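View pics/cs.png

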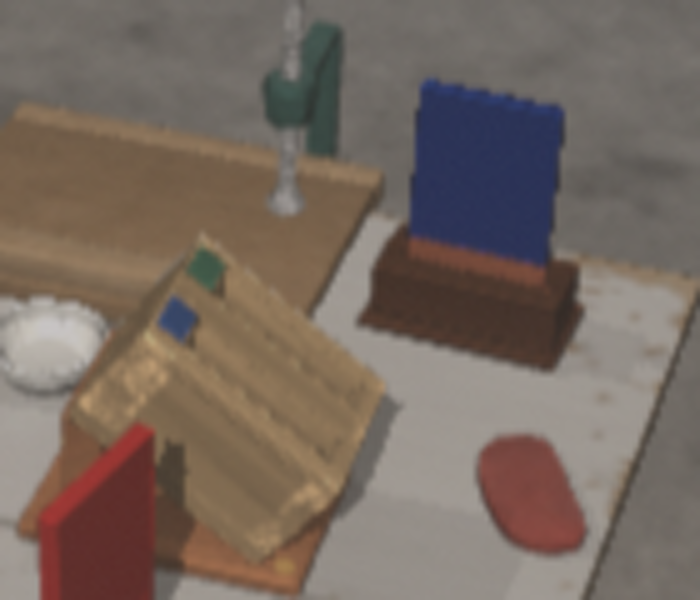

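View pics/wrist0.png

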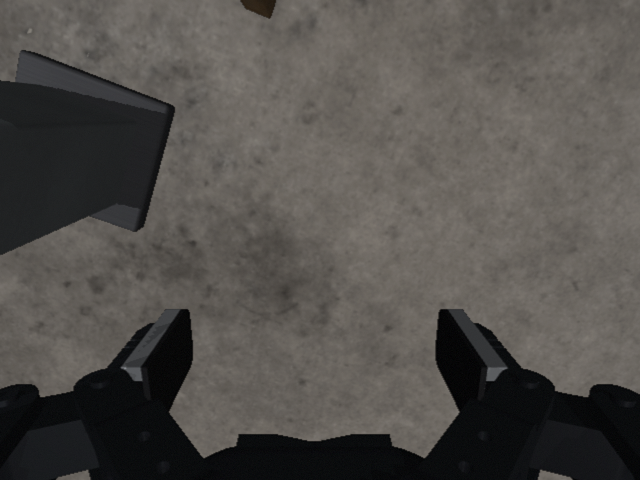

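Confirmed: the blue slab with terracotta foot is in the right stand, and the blue chip is on the rack's left slot (+y). The red slab is the look-alike. Now I'll measure.

```bash
cat > h.py <<'E'
import numpy as np,cv2
from scipy.spatial.transform import Rotation as R
def Rq(q): return R.from_quat([q[1],q[2],q[3],q[0]]).as_matrix()
def pose(c,o=None):
    if 'eye' in c: return Rq(c['orientation']),np.array(c['eye'])
    T=np.eye(4);T[:3,:3]=Rq(o['eef_rot']);T[:3,3]=o['eef_pos'];T=T@c['T_tool_cam'];return T[:3,:3],T[:3,3]
def ray(c,uv,o=None):
    Rm,e=pose(c,o);f=240/np.tan(np.radians(c['vfov'])/2)
    d=Rm@np.array([(uv[0]-c['cx'])/f,(uv[1]-c['cy'])/f,1]);return e,d/np.linalg.norm(d)
def onz(c,uv,z,o=None):
    e,d=ray(c,uv,o);return e+d*(z-e[2])/d[2]
def onplane(c,uv,p,n,o=None):
    e,d=ray(c,uv,o);return e+d*(np.dot(n,p-e)/np.dot(n,d))
def tri(rs):
    A=sum(np.eye(3)-np.outer(d,d) for e,d in rs);b=sum((np.eye(3)-np.outer(d,d))@e for e,d in rs)
    x=np.linalg.solve(A,b);return x,[np.linalg.norm(np.cross(x-e,d)) for e,d in rs]
def proj(c,p,o=None):
    Rm,e=pose(c,o);f=240/np.tan(np.radians(c['vfov'])/2);q=Rm.T@(np.array(p)-e);return np.array([c['cx']+f*q[0]/q[2],c['cy']+f*q[1]/q[2]])
E
python3 - <<'E'
from h import *;from bench import camera
np.set_printoptions(precision=4,suppress=True)
t=camera("top");s=camera("side")
def m(c,lo,hi,roi):
    h=cv2.cvtColor(c['color'],cv2.COLOR_RGB2HSV);k=cv2.inRange(h,lo,hi);z=np.zeros_like(k);x0,y0,x1,y1=roi;z[y0:y1,x0:x1]=k[y0:y1,x0:x1];return z
def cen(k):
    M=cv2.moments(k,True);return np.array([M['m10']/M['m00'],M['m01']/M['m00']]),M['m00']
# chips
for nm,lo,hi in(("blue",(105,90,40),(130,255,255)),("green",(65,60,30),(95,255,255))):
    a=cen(m(t,lo,hi,(335,230,390,250)));b=cen(m(s,lo,hi,(315,195,345,222)))
    print(nm,a,b,*tri([ray(t,a[0]),ray(s,b[0])]))
# tile top face in top view: brighter blue
k=m(t,(105,90,40),(130,255,255),(460,255,495,320))
V=cv2.cvtColor(t['color'],cv2.COLOR_RGB2HSV)[:,:,2]
print(V[285,462:492], k[285,462:492]>0)
E
```

```text
blue (array([351.8481, 239.962 ]), 79.0) (array([325.0741, 213.2222]), 27.0) [ 0.5858 -0.035   0.1358] [np.float64(1.0855921352901762e-05), np.float64(1.085592135292494e-05)]
green (array([375.8333, 238.9028]), 72.0) (array([330.6111, 203.2778]), 18.0) [ 0.5878 -0.0809  0.135 ] [np.float64(0.0004339677823471382), np.float64(0.0004339677823469697)]
[ 57  82  92  59  66  66  67  67  66  67  66  67  66  67  67  67  67  66
  65  98 104  99  99  97  83  91 101 102 102 103] [False False False False  True  True  True  True  True  True  True  True
  True  True  True  True  True  True  True  True  True  True  True  True
 False False False False False False]
```

```bash
python3 - <<'E'
from h import *;from bench import camera
np.set_printoptions(precision=4,suppress=True)
t=camera("top");s=camera("side")
h=cv2.cvtColor(t['color'],cv2.COLOR_RGB2HSV);k=cv2.inRange(h,(105,90,85),(130,255,255));z=0*k;z[255:320,472:495]=k[255:320,472:495]
c=max(cv2.findContours(z,0,2)[0],key=cv2.contourArea);r=cv2.minAreaRect(c);print(r,cv2.countNonZero(z))
ys,xs=np.nonzero(z);print("top centre",onz(t,(xs.mean(),ys.mean()),.148))
for y in(ys.min(),ys.max()): print(y,xs[ys==y])
P=np.array([onz(t,(x,y),.148)[:2] for x,y in zip(xs,ys)]);
w,v=np.linalg.eigh(np.cov(P.T));print("axis",v[:,1],"yaw",np.arctan(v[1,1]/v[0,1]),"len",np.sqrt(12*w))
# side view blue: corners
h=cv2.cvtColor(s['color'],cv2.COLOR_RGB2HSV);k=cv2.inRange(h,(105,90,40),(130,255,255));z=0*k;z[155:215,365:410]=k[155:215,365:410]
c=max(cv2.findContours(z,0,2)[0],key=cv2.contourArea);print(cv2.approxPolyDP(c,3,True)[:,0])
# stand corners from top
for uv in((446,266),(447,319)): print(onz(t,uv,.04))
# clamp points
for uv in((490,231),(500,193),(505,240),(540,220)): print("clamp",onz(t,uv,.1))
print("clamp tri",*tri([ray(t,(500,218)),ray(s,(348,147))]))
E
```

```text
((483.31195068359375, 285.98699951171875), (42.2133674621582, 5.287078380584717), 87.61405944824219) 226
top centre [ 0.4942 -0.2743  0.148 ]
265 [480 481 482 483 484]
307 [484 485 486]
axis [-0.9991  0.0428] yaw -0.04284911965656491 len [0.0098 0.0785]
[[375 166]
 [372 195]
 [398 201]
 [401 171]]
[ 0.5469 -0.2377  0.04  ]
[ 0.4372 -0.2321  0.04  ]
clamp [ 0.6078 -0.3142  0.1   ]
clamp [ 0.6869 -0.3417  0.1   ]
clamp [ 0.589  -0.3424  0.1   ]
clamp [ 0.6291 -0.4168  0.1   ]
clamp tri [ 0.6175 -0.3068  0.1731] [np.float64(0.001763236110111906), np.float64(0.0017632361101120053)]
```

```bash
python3 -m inch '[{"delta_pos":[0,0,0],"rotation":[0,0,0.135]},{"delta_pos":[0,0,0],"rotation":[0,0,0.135]},{"delta_pos":[0,0,0],"rotation":[0,0,0.135]}]' && python3 -m inch '[{"delta_pos":[2.79,-2.75,-0.3],"rotation":[0,0,0]},{"delta_pos":[2.79,-2.75,-0.3],"rotation":[0,0,0]},{"delta_pos":[2.79,-2.75,-0.3],"rotation":[0,0,0]},{"delta_pos":[2.79,-2.75,-0.3],"rotation":[0,0,0]},{"delta_pos":[2.79,-2.75,-0.3],"rotation":[0,0,0]},{"delta_pos":[2.79,-2.75,-0.3],"rotation":[0,0,0]},{"delta_pos":[2.79,-2.75,-0.3],"rotation":[0,0,0]},{"delta_pos":[2.79,-2.75,-0.3],"rotation":[0,0,0]},{"delta_pos":[2.79,-2.75,-0.3],"rotation":[0,0,0]},{"delta_pos":[2.79,-2.75,-0.3],"rotation":[0,0,0]}]' && python3 -m inch '[{"delta_pos":[0,0,0],"rotation":[0,0,0]},{"delta_pos":[0,0,0],"rotation":[0,0,0]}]'
cat > snap.py <<'E'
import sys;from h import *;from bench import camera,get_obs
np.set_printoptions(precision=4,suppress=True)
o=get_obs();w=camera("wrist");cv2.imwrite(f"pics/{sys.argv[1]}.png",w['color'][:,:,::-1])
np.save(f"pics/{sys.argv[1]}.npy",dict(o=o,w=w),allow_pickle=True)
M=Rq(o['eef_rot']);print(o['time_s'],o['eef_pos'],"toolx",M[:,0],"toolz",M[:,2],o['wrist_force'],o['opening'])
E
python3 snap.py w1
```

```text
time_s: 0.65
eef_pos: [0.2035, -0.5378, 0.2312]
eef_rot: [-0.0, 1.0, -0.024, -0.0]
wrist_force: [0.1, 0.0, -0.7]
opening: 1.002
time_s: 1.65
eef_pos: [0.4952, -0.2738, 0.2615]
eef_rot: [0.0, 1.0, -0.022, 0.0]
wrist_force: [-0.5, -0.4, -0.3]
opening: 1.0
time_s: 1.85
eef_pos: [0.4944, -0.2745, 0.2612]
eef_rot: [0.0, 1.0, -0.02, -0.0]
wrist_force: [-0.3, -0.7, 0.7]
opening: 1.0
1.85 [ 0.4944 -0.2745  0.2612] toolx [ 0.9992 -0.0409 -0.0004] toolz [-0.0004 -0.0003 -1.    ] [-0.3377 -0.6819  0.715 ] 0.9995265723618403
```

View pics/w1.png

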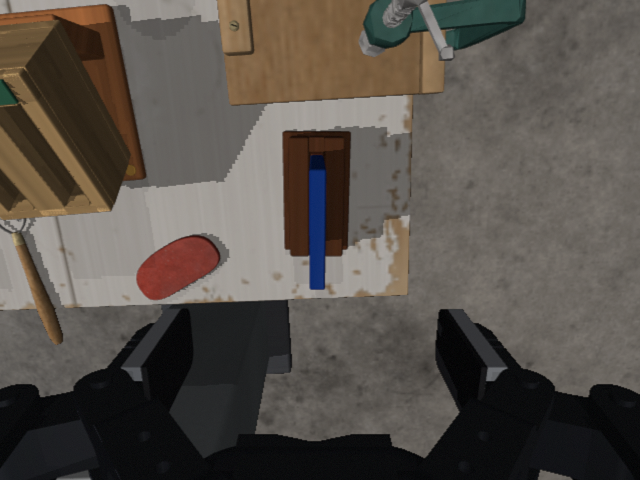

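The wrist view shows the blue top edge at column ~317, rows 168–289, aligned with the tool, and the clamp well clear at (390,20). I'll check its position from this view.

```bash
python3 - <<'E'
from h import *
np.set_printoptions(precision=4,suppress=True)
d=np.load("pics/w1.npy",allow_pickle=True).item();w,o=d['w'],d['o']
h=cv2.cvtColor(w['color'],cv2.COLOR_RGB2HSV);print(h[150:180:3,317])
k=cv2.inRange(h,(105,90,85),(130,255,255));z=0*k;z[140:300,290:345]=k[140:300,290:345]
ys,xs=np.nonzero(z);print(xs.min(),xs.max(),ys.min(),ys.max())
P=np.array([onz(w,(x,y),.148,o)[:2] for x,y in zip(xs,ys)]);wv,v=np.linalg.eigh(np.cov(P.T))
print(P.mean(0),P.min(0),P.max(0),"yaw",np.arctan(v[1,1]/v[0,1]),np.sqrt(12*wv))
M=Rq(o['eef_rot']);g=np.array([*P.mean(0),.101]);print("delta tool cm",M.T@(g-o['eef_pos'])*100)
E
```

```text
[[ 10 168  70]
 [  8 174  44]
 [112 248  39]
 [112 248  37]
 [111 223  40]
 [111 229  39]
 [112 230  41]
 [111 214 105]
 [111 218 109]
 [111 211 110]]
309 324 170 289
[ 0.4992 -0.2776] [ 0.457  -0.2836] [ 0.5364 -0.2717] yaw -0.038590610518595574 [0.0096 0.079 ]
delta tool cm [ 0.4967  0.2838 16.0172]
```

```bash
python3 -m inch '[{"delta_pos":[0.3,0.2,2],"rotation":[0,0,0]},{"delta_pos":[0,0,2],"rotation":[0,0,0]},{"delta_pos":[0,0,2],"rotation":[0,0,0]},{"delta_pos":[0,0,0],"rotation":[0,0,0]},{"delta_pos":[0,0,0],"rotation":[0,0,0]}]' && python3 snap.py w2 && python3 - <<'E'
from h import *
d=np.load("pics/w2.npy",allow_pickle=True).item();w,o=d['w'],d['o']
h=cv2.cvtColor(w['color'],cv2.COLOR_RGB2HSV)
k=cv2.inRange(h,(105,90,85),(130,255,255));z=0*k;z[60:400,270:365]=k[60:400,270:365]
ys,xs=np.nonzero(z);print(xs.min(),xs.max(),ys.min(),ys.max())
P=np.array([onz(w,(x,y),.148,o)[:2] for x,y in zip(xs,ys)]);wv,v=np.linalg.eigh(np.cov(P.T))
print(P.mean(0),P.min(0),P.max(0),"yaw",np.arctan(v[1,1]/v[0,1]),np.sqrt(12*wv))
M=Rq(o['eef_rot']);g=np.array([*P.mean(0),.101]);print("delta tool cm",M.T@(g-o['eef_pos'])*100)
E
```

```text
time_s: 2.4
eef_pos: [0.4962, -0.2781, 0.2014]
eef_rot: [-0.0, 1.0, -0.022, -0.0]
wrist_force: [0.2, 0.2, -0.0]
opening: 1.002
2.4 [ 0.4962 -0.2781  0.2014] toolx [ 0.999  -0.0449 -0.0007] toolz [-0.0007  0.0003 -1.    ] [ 0.2194  0.1784 -0.04  ] 1.001579632958262
301 319 190 337
[ 0.49879145 -0.27757539] [ 0.45732644 -0.28350958] [ 0.53639701 -0.27130313] yaw -0.04217498959097256 [0.00933028 0.07896857]
delta tool cm [ 0.25949022 -0.06431246 10.03965283]
```

View pics/w2.png

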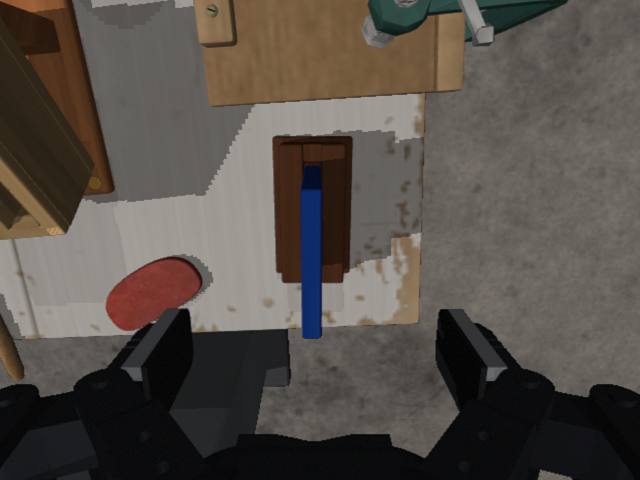

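The tile is centred between the fingers (columns 301–319). Going down 10 cm and closing.

```bash
python3 -m inch '[{"delta_pos":[0.2,-0.05,2],"rotation":[0,0,0]},{"delta_pos":[0,0,2],"rotation":[0,0,0]},{"delta_pos":[0,0,2],"rotation":[0,0,0]},{"delta_pos":[0,0,2],"rotation":[0,0,0]},{"delta_pos":[0,0,2],"rotation":[0,0,0]},{"delta_pos":[0,0,0],"rotation":[0,0,0]},{"delta_pos":[0,0,0],"rotation":[0,0,0]}]' && python3 snap.py w3
```

```text
time_s: 3.15
eef_pos: [0.4996, -0.2775, 0.1025]
eef_rot: [0.0, 1.0, -0.022, 0.0]
wrist_force: [-0.2, -0.5, 0.9]
opening: 1.0
3.15 [ 0.4996 -0.2775  0.1025] toolx [ 0.9991 -0.0435  0.001 ] toolz [ 0.0009 -0.0009 -1.    ] [-0.2236 -0.4653  0.87  ] 0.9997121275894841
```

```bash
python3 -m inch '[{"delta_pos":[0,0,0],"rotation":[0,0,0]},{"delta_pos":[0,0,0],"rotation":[0,0,0]},{"delta_pos":[0,0,0],"rotation":[0,0,0]},{"delta_pos":[0,0,0],"rotation":[0,0,0]},{"delta_pos":[0,0,0],"rotation":[0,0,0]},{"delta_pos":[0,0,0],"rotation":[0,0,0]},{"delta_pos":[0,0,0],"rotation":[0,0,0]},{"delta_pos":[0,0,0],"rotation":[0,0,0]},{"delta_pos":[0,0,0],"rotation":[0,0,0]},{"delta_pos":[0,0,0],"rotation":[0,0,0]}]' 0 && python3 snap.py w4
```

```text
time_s: 4.2
eef_pos: [0.4993, -0.2769, 0.1015]
eef_rot: [0.0, 1.0, -0.022, 0.0]
wrist_force: [1.7, -0.2, 2.6]
opening: 0.105
4.2 [ 0.4993 -0.2769  0.1015] toolx [ 0.9991 -0.0432  0.0004] toolz [ 0.0004 -0.0003 -1.    ] [ 1.7393 -0.1517  2.5986] 0.10489879848879229
```

View pics/w4.png

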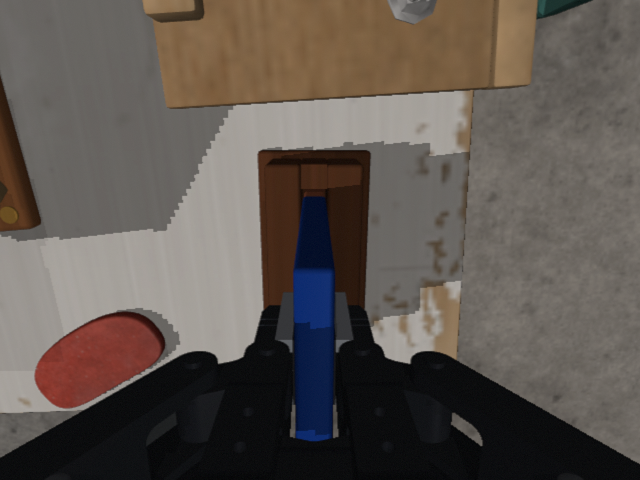

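Gripped (opening ≈9–10 mm), top face rows ~268–440. I'll compute the tile's in-hand offset along tool x.

```bash
python3 - <<'E'
from h import *
np.set_printoptions(precision=4,suppress=True)
d=np.load("pics/w4.npy",allow_pickle=True).item();w,o=d['w'],d['o']
h=cv2.cvtColor(w['color'],cv2.COLOR_RGB2HSV);print(h[258:276,315,2],h[425:445,315])
M=Rq(o['eef_rot'])
for r in(267.5,440):
  p=onz(w,(314,r),.148,o);print(r,p,M.T@(p-o['eef_pos']))
E
```

```text
[ 39  39  39  39  40  40  39  40  40  47  60  74  86  91  98 103 110 111] [[110 229  69]
 [110 226  70]
 [111 222  70]
 [111 208  71]
 [110 223  72]
 [111 224  82]
 [111 224  83]
 [111 215  83]
 [111 224  83]
 [111 218  82]
 [110 226  88]
 [111 219 107]
 [111 220 109]
 [111 211 110]
 [111 222 109]
 [111 221 104]
 [110 193  45]
 [105  36  14]
 [ 90  64  12]
 [105  46  11]]
267.5 [ 0.5372 -0.2798  0.148 ] [ 0.0381  0.0012 -0.0465]
440 [ 0.4853 -0.2776  0.148 ] [-0.0139  0.0013 -0.0465]
```

```bash
python3 -m inch '[{"delta_pos":[0,0,-2],"rotation":[0,0,0]},{"delta_pos":[0,0,-3],"rotation":[0,0,0]},{"delta_pos":[0,0,-3],"rotation":[0,0,0]},{"delta_pos":[0,0,-3],"rotation":[0,0,0]},{"delta_pos":[0,0,-3],"rotation":[0,0,0]},{"delta_pos":[0,0,-3],"rotation":[0,0,0]},{"delta_pos":[0,0,-3],"rotation":[0,0,0]},{"delta_pos":[0,0,0],"rotation":[0,0,0]},{"delta_pos":[0,0,0],"rotation":[0,0,0]}]' && python3 snap.py w5; python3 - <<'E'
import cv2
t=cv2.imread("pics/top0.png")
cv2.imwrite("pics/cr.png",cv2.resize(t[214:298,330:394],None,fx=7,fy=7,interpolation=cv2.INTER_CUBIC))
from bench import camera
for n in("side","top"): cv2.imwrite(f"pics/{n}1.png",camera(n)["color"][:,:,::-1])
E
```

```text
time_s: 5.15
eef_pos: [0.4988, -0.2766, 0.3005]
eef_rot: [-0.0, 1.0, -0.022, -0.0]
wrist_force: [-0.7, 0.6, -2.8]
opening: 0.11
5.15 [ 0.4988 -0.2766  0.3005] toolx [ 0.9991 -0.0432 -0.0006] toolz [-0.0006  0.0005 -1.    ] [-0.7445  0.595  -2.7562] 0.10989887761704638
```

View pics/cr.png

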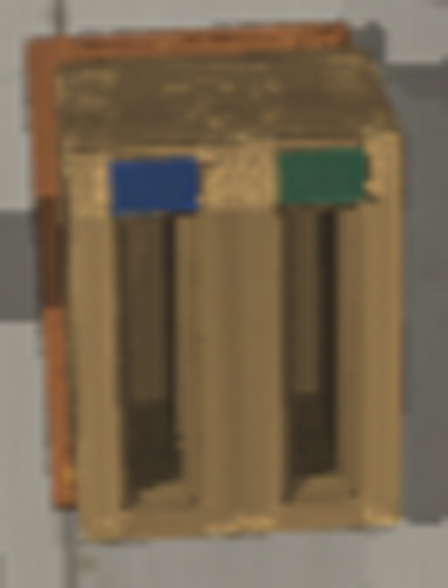

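View pics/w5.png

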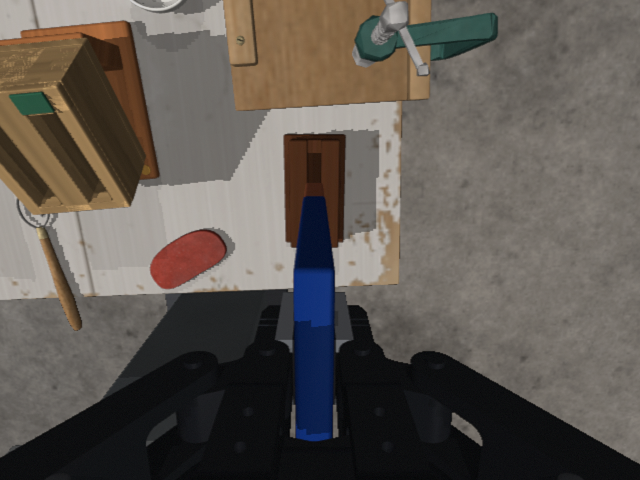

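View pics/side1.png

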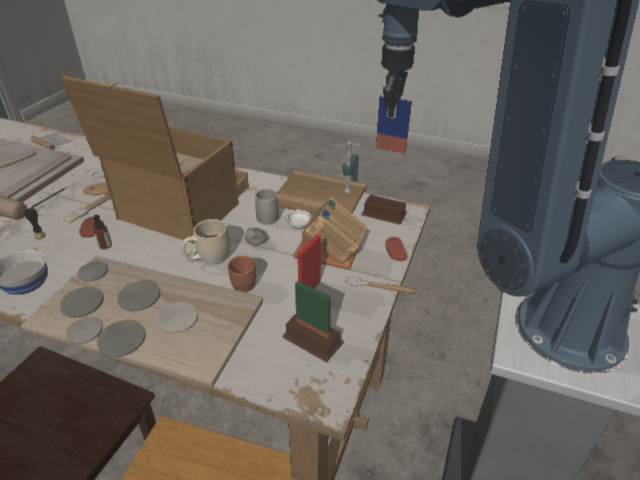

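The tile is lifted and held straight. In the rack crop, mouth-face corners are near (72,145), (398,138), (85,540), (398,525) at 7x; the blue slot is left. Casting rays at the known corner heights.

```bash
python3 - <<'E'
from h import *;from bench import camera
np.set_printoptions(precision=4,suppress=True)
t=camera("top");s=camera("side")
f=lambda u,v:(330+u/7-.5+.5/7,214+v/7-.5+.5/7)
a=np.radians(35)
C={}
for n,uv,x,y in(("FL",(72,147),66,46),("FR",(399,138),66,-46),("NL",(85,540),-56,46),("NR",(399,525),-56,-46),
  ("slotNL",(122,505),-46,34),("slotNR",(197,500),-46,12),("gNL",(284,500),-46,-12),("gNR",(360,496),-46,-34)):
  z=.044+.072*np.cos(a)+x/1e3*np.sin(a); C[n]=onz(t,f(*uv),z); print(n,uv,C[n],(x,y))
yaw=lambda l,r:np.arctan2(-(C[l]-C[r])[0],(C[l]-C[r])[1])
print("yaw far/near",yaw("FL","FR"),yaw("NL","NR"),"widths",np.linalg.norm(C["FL"]-C["FR"]),np.linalg.norm(C["NL"]-C["NR"]),"len",np.linalg.norm(C["FL"]-C["NL"]),np.linalg.norm(C["FR"]-C["NR"]))
for l,r in(("FL","NL"),("FR","NR")):
  d=C[l]-C[r];print("side yaw",np.arctan2(d[1],d[0]))
yw=0.04
for yw in(0.02,.04,.06):
  Rw=R.from_euler('z',yw).as_matrix()@R.from_euler('y',-35,degrees=True).as_matrix()
  O=[C[n]-Rw@np.array([x,y,72])/1e3 for n,x,y in(("FL",66,46),("FR",66,-46),("NL",-56,46),("NR",-56,-46))]
  print(yw,np.array(O),np.mean(O,0))
E
```

```text
FL (72, 147) [ 0.5955 -0.0121  0.1408] (66, 46)
FR (399, 138) [ 0.5968 -0.1012  0.1408] (66, -46)
NL (85, 540) [ 0.4952 -0.016   0.0709] (-56, 46)
NR (399, 525) [ 0.4983 -0.1064  0.0709] (-56, -46)
slotNL (122, 505) [ 0.5045 -0.0266  0.0766] (-46, 34)
slotNR (197, 500) [ 0.5056 -0.0481  0.0766] (-46, 12)
gNL (284, 500) [ 0.5053 -0.073   0.0766] (-46, -12)
gNR (360, 496) [ 0.5062 -0.0948  0.0766] (-46, -34)
yaw far/near 0.014809376188565572 0.034313398907201184 widths 0.08909372211445331 0.09046782016421459 len 0.1223864232607651 0.12097781227613955
side yaw 0.03850173172468278
side yaw 0.05267146445251421
0.02 [[ 0.5837 -0.0584  0.044 ]
 [ 0.5831 -0.0555  0.044 ]
 [ 0.5832 -0.0602  0.044 ]
 [ 0.5845 -0.0587  0.044 ]] [ 0.5836 -0.0582  0.044 ]
0.04 [[ 0.5846 -0.0586  0.044 ]
 [ 0.5822 -0.0557  0.044 ]
 [ 0.5841 -0.0584  0.044 ]
 [ 0.5835 -0.0569  0.044 ]] [ 0.5836 -0.0574  0.044 ]
0.06 [[ 0.5855 -0.0588  0.044 ]
 [ 0.5813 -0.056   0.044 ]
 [ 0.5849 -0.0567  0.044 ]
 [ 0.5825 -0.0552  0.044 ]] [ 0.5836 -0.0567  0.044 ]
```

```bash
cat > tgt.py <<'E'
from h import *
def rackR(yw): return R.from_euler('z',yw).as_matrix()@R.from_euler('y',-35,degrees=True).as_matrix()
def tcp(O,yw,out,y=23,tile=(-.002,0,.0935)):
    Rw=rackR(yw);foot=O+Rw@np.array([0,y/1e3,.012+out])
    Rt=Rw@np.diag([1,-1,-1.]);return foot-Rt@np.array(tile),Rt
E
python3 - <<'E'
from tgt import *;from bench import get_obs
np.set_printoptions(precision=4,suppress=True)
o=get_obs();p,Rt=tcp(np.array([.586,-.0595,.044]),.038,.13,-23)
M=Rq(o['eef_rot']);print(p,Rt)
My=R.from_euler('z',.081).as_matrix()@M
print("after yaw, delta tool cm",My.T@(p-o['eef_pos'])*100,"rotvec",R.from_matrix(M.T@Rt).as_rotvec(),R.from_matrix(My.T@Rt).as_rotvec())
E
```

```text
[ 0.4535 -0.0876  0.2381] [[ 0.8186  0.038   0.5732]
 [ 0.0311 -0.9993  0.0218]
 [ 0.5736  0.     -0.8192]]
after yaw, delta tool cm [ -3.7585 -19.015    6.174 ] rotvec [ 0.0227  0.6131 -0.0794] [-0.002   0.6135 -0.0009]
```

```bash
python3 -m inch '[{"delta_pos":[0,0,0],"rotation":[0,0,-0.081]},{"delta_pos":[-0.6,-3.2,0],"rotation":[0,0,0]},{"delta_pos":[-0.6,-3.2,0],"rotation":[0,0,0]},{"delta_pos":[-0.6,-3.2,0],"rotation":[0,0,0]},{"delta_pos":[-0.6,-3.2,0],"rotation":[0,0,0]},{"delta_pos":[-0.6,-3.2,0],"rotation":[0,0,0]},{"delta_pos":[-0.8,-3.0,0],"rotation":[0,0,0]},{"delta_pos":[0,0,0],"rotation":[0,0,0]}]' && python3 -m inch '[{"delta_pos":[0,0,0],"rotation":[0,0.123,0]},{"delta_pos":[0,0,0],"rotation":[0,0.123,0]},{"delta_pos":[0,0,0],"rotation":[0,0.123,0]},{"delta_pos":[0,0,0],"rotation":[0,0.123,0]},{"delta_pos":[0,0,0],"rotation":[0,0.122,0]},{"delta_pos":[0,0,0],"rotation":[0,0,0]},{"delta_pos":[0,0,0],"rotation":[0,0,0]}]' && python3 snap.py w6;python3 - <<'E'
import cv2
from bench import camera
for n in("side","top"): cv2.imwrite(f"pics/{n}2.png",camera(n)["color"][:,:,::-1])
E
```

```text
time_s: 6.2
eef_pos: [0.4527, -0.0852, 0.3006]
eef_rot: [-0.001, 1.0, 0.021, -0.001]
wrist_force: [-0.6, -0.3, -2.6]
opening: 0.111
time_s: 6.9
eef_pos: [0.4534, -0.0894, 0.3012]
eef_rot: [-0.005, 0.953, 0.017, 0.301]
wrist_force: [-0.4, 0.1, -2.0]
opening: 0.107
6.9 [ 0.4534 -0.0894  0.3012] toolx [0.8182 0.0292 0.5742] toolz [ 0.5738  0.0198 -0.8187] [-0.3985  0.0831 -2.0139] 0.10731723291218588
```

View pics/w6.png

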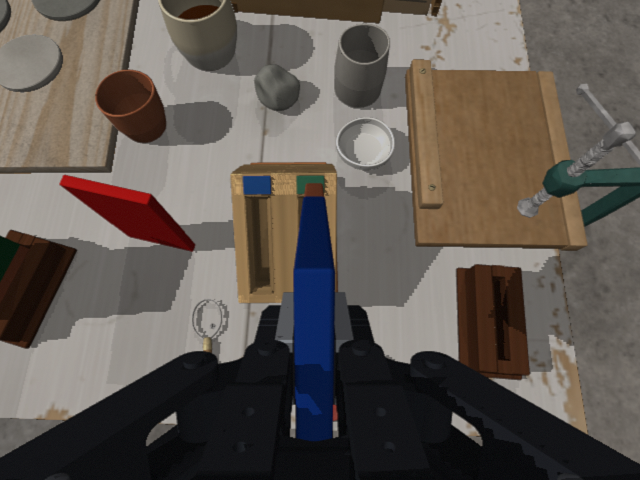

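View pics/side2.png

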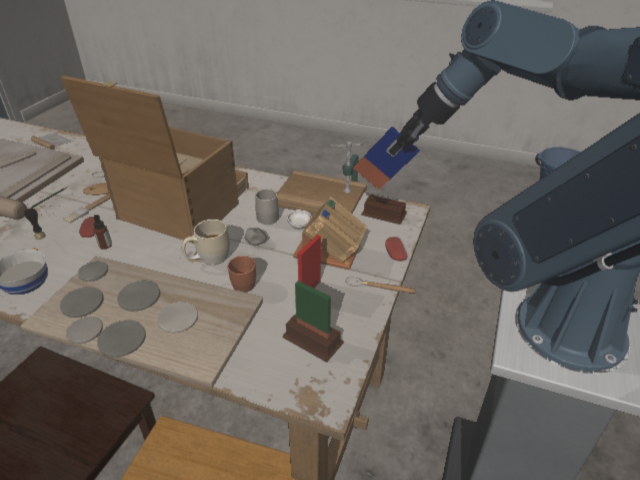

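The wrist view is near face-on to the rack: blue chip (257,185), blue slot (258,245), free of the tile. Enlarging.

```bash
python3 - <<'E'
import cv2
t=cv2.imread("pics/w6.png")
cv2.imwrite("pics/cw6.png",cv2.resize(t[155:310,225:345],None,fx=3.8,fy=3.8,interpolation=cv2.INTER_CUBIC))
from h import *;from bench import camera
t=camera("top")
for uv in((265,242),(308,249),(306,262),(265,250)): print(uv,onz(t,uv,.14),onz(t,uv,0))
E
```

```text
(265, 242) [0.58314128 0.1304011  0.14      ] [0.61173022 0.14962935 0.        ]
(308, 249) [0.56852375 0.04874957 0.14      ] [0.59464535 0.0541956  0.        ]
(306, 262) [0.54368963 0.05263589 0.14      ] [0.56561939 0.0587379  0.        ]
(265, 250) [0.56768408 0.13016628 0.14      ] [0.59366394 0.1493549  0.        ]
```

View pics/cw6.png

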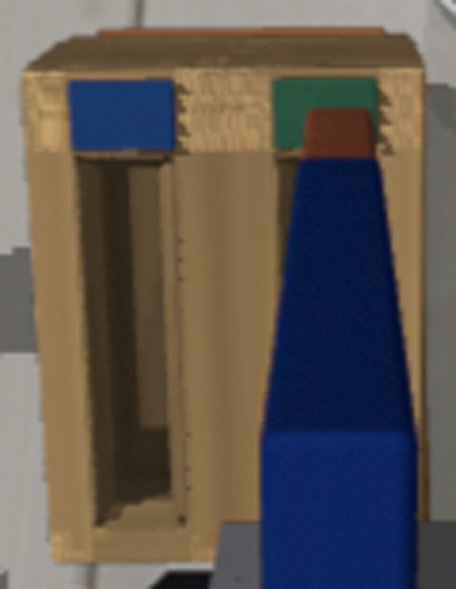

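```bash
python3 - <<'E'
from tgt import *
np.set_printoptions(precision=4,suppress=True)
d=np.load("pics/w6.npy",allow_pickle=True).item();w,o=d['w'],d['o']
f=lambda u,v:(225+u/3.8-.5+.5/3.8,155+v/3.8-.5+.5/3.8)
O=np.array([.586,-.0595,.044]);yw=.038
for it in range(3):
  Rw=rackR(yw);pl=O+Rw@[0,0,.072]
  q=[((22,72),66,46),((424,70),66,-46),((55,562),-56,46),((76,152),46,34),((180,152),46,12),((96,525),-46,34),((185,525),-46,12)]
  L=np.array([Rw.T@(onplane(w,f(*uv),pl,Rw[:,2],o)-O)*1e3 for uv,_,_ in q]);N=np.array([[x,y] for _,x,y in q])
  e=L[:,:2]-N
  print(np.c_[L[:,:2],N,e]);print(e.mean(0))
  A=L[:,:2];a0=A-A.mean(0);n0=N-N.mean(0);rot=np.arctan2((n0[:,0]*a0[:,1]-n0[:,1]*a0[:,0]).sum(),(n0*a0).sum());sc=np.sqrt((a0**2).sum()/(n0**2).sum());print("rot",rot,"scale",sc)
  dm=A.mean(0)-N.mean(0);O=O+Rw@np.array([dm[0],dm[1],0])/1e3;yw2=yw+0*rot
  O[:]-=Rw[:,0]*(O[2]-.044)/Rw[2,0]*0
  print("O",O)
E
```

```text
[[ 64.293   45.1302  66.      46.      -1.707   -0.8698]
 [ 64.5424 -45.75    66.     -46.      -1.4576   0.25  ]
 [-56.7878  44.1092 -56.      46.      -0.7878  -1.8908]
 [ 45.9774  33.8287  46.      34.      -0.0226  -0.1713]
 [ 45.9229   9.9769  46.      12.      -0.0771  -2.0231]
 [-46.8629  33.4919 -46.      34.      -0.8629  -0.5081]
 [-46.921   11.5905 -46.      12.      -0.921   -0.4095]]
[-0.8337 -0.8032]
rot 0.0016413380327831985 scale 0.9960863905929381
O [ 0.5853 -0.0603  0.0435]
[[ 65.1267  45.9335  66.      46.      -0.8733  -0.0665]
 [ 65.3761 -44.9467  66.     -46.      -0.6239   1.0533]
 [-55.9541  44.9124 -56.      46.       0.0459  -1.0876]
 [ 46.8112  34.6319  46.      34.       0.8112   0.6319]
 [ 46.7566  10.7802  46.      12.       0.7566  -1.2198]
 [-46.0291  34.2951 -46.      34.      -0.0291   0.2951]
 [-46.0873  12.3937 -46.      12.      -0.0873   0.3937]]
[ 0. -0.]
rot 0.0016413380327831872 scale 0.9960863905929379
O [ 0.5853 -0.0603  0.0435]
[[ 65.1267  45.9335  66.      46.      -0.8733  -0.0665]
 [ 65.3761 -44.9467  66.     -46.      -0.6239   1.0533]
 [-55.9541  44.9124 -56.      46.       0.0459  -1.0876]
 [ 46.8112  34.6319  46.      34.       0.8112   0.6319]
 [ 46.7566  10.7802  46.      12.       0.7566  -1.2198]
 [-46.0291  34.2951 -46.      34.      -0.0291   0.2951]
 [-46.0873  12.3937 -46.      12.      -0.0873   0.3937]]
[0. 0.]
rot 0.0016413380327832316 scale 0.9960863905929379
O [ 0.5853 -0.0603  0.0435]
```

```bash
python3 - <<'E'
from tgt import *;from bench import get_obs
np.set_printoptions(precision=4,suppress=True)
d=np.load("pics/w6.npy",allow_pickle=True).item();w=d['w'];o=d['o']
M=Rq(o['eef_rot'])
for p in([.038,-.005,.0935],[.038,.005,.0935],[.038,0,-.0465],[.038,0,.0515]): print(p,proj(w,o['eef_pos']+M@p,o))
o=get_obs();M=Rq(o['eef_rot'])
for out in(.09,.06,0):
  p,Rt=tcp(np.array([.5853,-.0603,.0438]),.039,out,23,(-.002,.0006,.0935))
  print(out,p,"delta cm",M.T@(p-o['eef_pos'])*100,R.from_matrix(M.T@Rt).as_rotvec())
E
```

```text
[0.038, -0.005, 0.0935] [302.8407 181.0583]
[0.038, 0.005, 0.0935] [320.4157 181.0576]
[0.038, 0, -0.0465] [308.5017 267.8823]
[0.038, 0, 0.0515] [311.1408 194.5886]
0.09 [ 0.474  -0.041   0.2051] delta cm [-3.863  -4.6852  9.1533] [ 0.0005 -0.0023  0.0002]
0.06 [ 0.4912 -0.0404  0.1805] delta cm [-3.8697 -4.6866 12.1533] [ 0.0005 -0.0023  0.0002]
0 [ 0.5256 -0.039   0.1314] delta cm [-3.8832 -4.6893 18.1533] [ 0.0005 -0.0023  0.0002]
```

```bash
python3 -m inch '[{"delta_pos":[-1.3,-1.6,0],"rotation":[0,0,0]},{"delta_pos":[-1.3,-1.6,0],"rotation":[0,0,0]},{"delta_pos":[-1.2,-1.55,0],"rotation":[0,0,0]},{"delta_pos":[0,0,3],"rotation":[0,0,0]},{"delta_pos":[0,0,3],"rotation":[0,0,0]},{"delta_pos":[0,0,3],"rotation":[0,0,0]},{"delta_pos":[0,0,0],"rotation":[0,0,0]},{"delta_pos":[0,0,0],"rotation":[0,0,0]}]' && python3 snap.py w7;python3 - <<'E'
import cv2
from bench import camera
s=camera("side")["color"][:,:,::-1];t=camera("top")["color"][:,:,::-1]
cv2.imwrite("pics/side3.png",cv2.resize(s[130:280,270:450],None,fx=4,fy=4,interpolation=cv2.INTER_CUBIC))
from tgt import *;from bench import get_obs
np.set_printoptions(precision=4,suppress=True)
o=get_obs();M=Rq(o['eef_rot'])
for out in(.06,0):
  p,Rt=tcp(np.array([.5853,-.0603,.0438]),.039,out,23,(-.003,.0013,.0935))
  print(out,p,"delta cm",M.T@(p-o['eef_pos'])*100,R.from_matrix(M.T@Rt).as_rotvec())
E
```

```text
time_s: 7.9
eef_pos: [0.473, -0.0393, 0.2053]
eef_rot: [-0.007, 0.953, 0.019, 0.301]
wrist_force: [0.5, -1.2, -1.1]
opening: 0.109
7.9 [ 0.473  -0.0393  0.2053] toolx [0.8183 0.0318 0.5739] toolz [ 0.5733  0.0245 -0.819 ] [ 0.4764 -1.2178 -1.1128] 0.10928053313536235
0.06 [ 0.492  -0.0396  0.1811] delta cm [-0.0336 -0.0239  3.2313] [ 0.0018 -0.0053  0.0002]
0 [ 0.5263 -0.0383  0.1319] delta cm [-0.0655 -0.0347  9.2312] [ 0.0018 -0.0053  0.0002]
```

View pics/w7.png

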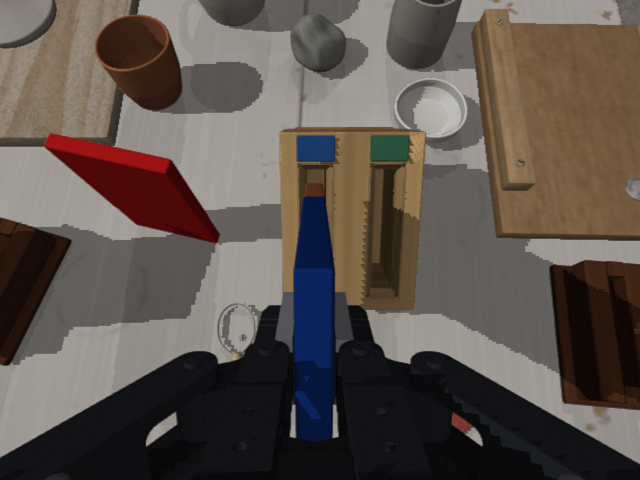

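View pics/side3.png

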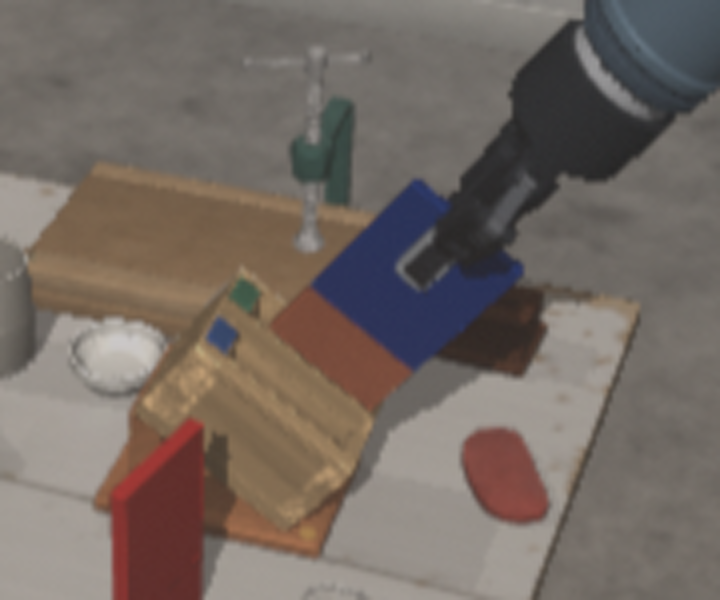

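The tile is aligned with the blue slot: foot at columns 305–323, chip at 297–336, nothing in the way. Inserting gradually.

```bash
python3 -m inch '[{"delta_pos":[-0.03,-0.02,1],"rotation":[0,-0.004,0]},{"delta_pos":[0,0,1],"rotation":[0,0,0]},{"delta_pos":[0,0,1],"rotation":[0,0,0]},{"delta_pos":[0,0,0.7],"rotation":[0,0,0]},{"delta_pos":[0,0,0],"rotation":[0,0,0]}]' && python3 -m inch '[{"delta_pos":[0,0,0.5],"rotation":[0,0,0]},{"delta_pos":[0,0,0.5],"rotation":[0,0,0]},{"delta_pos":[0,0,0],"rotation":[0,0,0]},{"delta_pos":[0,0,0],"rotation":[0,0,0]}]' && python3 snap.py w8
```

```text
time_s: 8.55
eef_pos: [0.4941, -0.0394, 0.1758]
eef_rot: [-0.006, 0.954, 0.018, 0.301]
wrist_force: [-1.2, 0.3, -1.9]
opening: 0.108
time_s: 8.95
eef_pos: [0.4996, -0.0389, 0.1671]
eef_rot: [-0.006, 0.954, 0.018, 0.3]
wrist_force: [-0.2, -0.5, -1.3]
opening: 0.108
8.95 [ 0.4996 -0.0389  0.1671] toolx [0.8192 0.0309 0.5726] toolz [ 0.5722  0.0219 -0.8198] [-0.2029 -0.4645 -1.3422] 0.10811637010356531
```

View pics/w8.png

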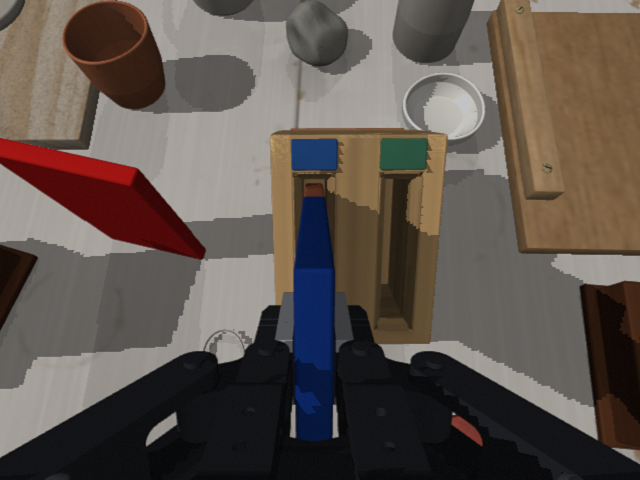

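No contact force, foot ~17 mm in. Continue with small steps, watching force.

```bash
python3 -m inch '[{"delta_pos":[0,0,0.5],"rotation":[0,0,0]},{"delta_pos":[0,0,0.5],"rotation":[0,0,0]},{"delta_pos":[0,0,0.5],"rotation":[0,0,0]},{"delta_pos":[0,0,0],"rotation":[0,0,0]}]' && python3 -m inch '[{"delta_pos":[0,0,0.5],"rotation":[0,0,0]},{"delta_pos":[0,0,0.5],"rotation":[0,0,0]},{"delta_pos":[0,0,0.5],"rotation":[0,0,0]},{"delta_pos":[0,0,0],"rotation":[0,0,0]}]' && python3 snap.py w9
```

```text
time_s: 9.4
eef_pos: [0.5081, -0.0383, 0.1539]
eef_rot: [-0.006, 0.954, 0.018, 0.3]
wrist_force: [-0.9, -0.3, -2.2]
opening: 0.108
time_s: 9.8
eef_pos: [0.5167, -0.0381, 0.1418]
eef_rot: [-0.006, 0.954, 0.018, 0.3]
wrist_force: [-0.1, 1.1, -2.9]
opening: 0.114
9.8 [ 0.5167 -0.0381  0.1418] toolx [0.8197 0.0307 0.5719] toolz [ 0.5715  0.0223 -0.8203] [-0.1447  1.1031 -2.8602] 0.11414427748171575
```

```bash
python3 - <<'E'
import cv2
from tgt import *;from bench import get_obs
np.set_printoptions(precision=4,suppress=True)
o=get_obs();M=Rq(o['eef_rot']);print(o['torque'])
p,Rt=tcp(np.array([.5853,-.0603,.0438]),.039,0,23,(-.003,.0013,.0935))
print(p,"delta cm",M.T@(p-o['eef_pos'])*100,R.from_matrix(M.T@Rt).as_rotvec())
E
```

```text
[-0.0848  0.5186  0.0193]
[ 0.5263 -0.0383  0.1319] delta cm [0.2168 0.0593 1.3793] [ 0.0001  0.0018 -0.0012]
```

View pics/w9.png

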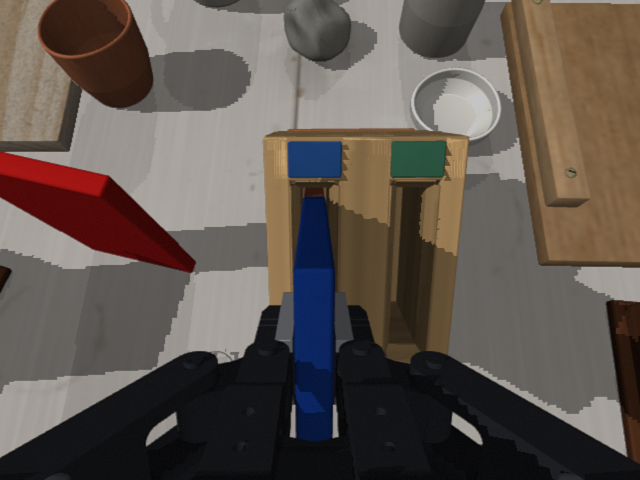

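```bash
python3 -m inch '[{"delta_pos":[0.1,0.02,0.3],"rotation":[0,0,0]},{"delta_pos":[0.05,0.02,0.3],"rotation":[0,0,0]},{"delta_pos":[0,0,0.3],"rotation":[0,0,0]},{"delta_pos":[0,0,0],"rotation":[0,0,0]}]' && python3 -m inch '[{"delta_pos":[0,0,0.2],"rotation":[0,0,0]},{"delta_pos":[0,0,0],"rotation":[0,0,0]},{"delta_pos":[0,0,0],"rotation":[0,0,0]}]' && python3 -m inch '[{"delta_pos":[0,0,0.1],"rotation":[0,0,0]},{"delta_pos":[0,0,0],"rotation":[0,0,0]},{"delta_pos":[0,0,0],"rotation":[0,0,0]}]'
```

```text
time_s: 10.25
eef_pos: [0.5232, -0.0383, 0.1357]
eef_rot: [-0.006, 0.954, 0.018, 0.3]
wrist_force: [1.0, 0.7, -3.0]
opening: 0.108
time_s: 10.55
eef_pos: [0.5243, -0.0383, 0.1344]
eef_rot: [-0.006, 0.954, 0.018, 0.3]
wrist_force: [-0.1, -0.2, -1.3]
opening: 0.107
time_s: 10.85
eef_pos: [0.5249, -0.0384, 0.1336]
eef_rot: [-0.006, 0.954, 0.018, 0.3]
wrist_force: [-0.8, 0.1, -2.6]
opening: 0.111
```

```bash
python3 -m inch '[{"delta_pos":[0,0,0.1],"rotation":[0,0,0]},{"delta_pos":[0,0,0],"rotation":[0,0,0]},{"delta_pos":[0,0,0],"rotation":[0,0,0]}]' && python3 -m inch '[{"delta_pos":[0,0,0.1],"rotation":[0,0,0]},{"delta_pos":[0,0,0],"rotation":[0,0,0]},{"delta_pos":[0,0,0],"rotation":[0,0,0]}]'
```

```text
time_s: 11.15
eef_pos: [0.5254, -0.0384, 0.1331]
eef_rot: [-0.006, 0.954, 0.018, 0.3]
wrist_force: [-10.8, -0.2, 7.4]
opening: 0.108
time_s: 11.45
eef_pos: [0.5257, -0.0384, 0.1332]
eef_rot: [-0.005, 0.954, 0.019, 0.301]
wrist_force: [-36.3, -0.6, 31.8]
opening: 0.107
```

Firm stop at the predicted depth. I'll relieve 1 mm and check the picture.

```bash
python3 -m inch '[{"delta_pos":[0,0,-0.1],"rotation":[0,0,0]},{"delta_pos":[0,0,0],"rotation":[0,0,0]},{"delta_pos":[0,0,0],"rotation":[0,0,0]},{"delta_pos":[0,0,0],"rotation":[0,0,0]}]' && python3 snap.py w10;python3 - <<'E'
import cv2
from bench import camera
s=camera("side");t=camera("top")
cv2.imwrite("pics/side4.png",cv2.resize(s["color"][160:280,280:420,::-1],None,fx=5,fy=5,interpolation=cv2.INTER_CUBIC))
from tgt import *
O=np.array([.5853,-.0603,.0438]);Rw=rackR(.039)
for x in(40,-40):
  for z in(12+140,12+60,12+42): print(x,z,proj(s,O+Rw@np.array([x,28,z])/1e3)-[280,160])
E
```

```text
time_s: 11.85
eef_pos: [0.5256, -0.0385, 0.1333]
eef_rot: [-0.005, 0.954, 0.018, 0.301]
wrist_force: [-12.0, -0.7, 9.9]
opening: 0.107
11.85 [ 0.5256 -0.0385  0.1333] toolx [0.8187 0.0316 0.5734] toolz [ 0.573   0.0213 -0.8193] [-12.0242  -0.6706   9.9228] 0.10678842286271753
40 152 [68.02459232 38.61616508]
40 72 [48.64169226 58.03909451]
40 54 [44.50176497 62.18757154]
-40 152 [94.46006383 60.17929803]
-40 72 [74.14869205 78.5413593 ]
-40 54 [69.80847703 82.46503786]
```

View pics/side4.png

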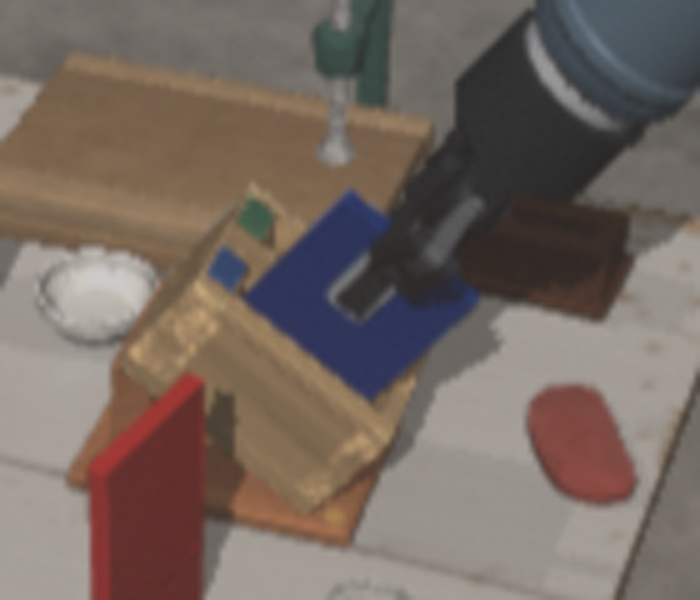

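View pics/w10.png

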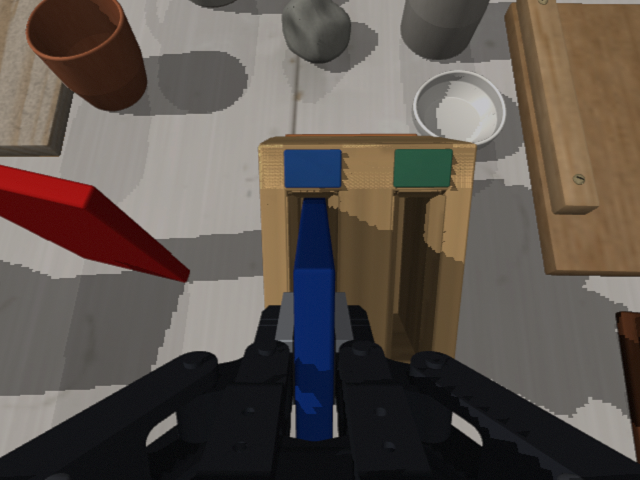

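The terracotta strip is fully inside and the blue part stands out to about the predicted corners (predicted top corner (340,193) in the crop, seen (350,190), i.e. 2 raw pixels). Stop depth agrees with the computed home pose within ~1.5 mm. The tile has been held there over 0.5 s, so I'll release and withdraw.

```bash
python3 -m inch '[{"delta_pos":[0,0,0],"rotation":[0,0,0]},{"delta_pos":[0,0,0],"rotation":[0,0,0]},{"delta_pos":[0,0,0],"rotation":[0,0,0]},{"delta_pos":[0,0,0],"rotation":[0,0,0]},{"delta_pos":[0,0,0],"rotation":[0,0,0]},{"delta_pos":[0,0,0],"rotation":[0,0,0]},{"delta_pos":[0,0,0],"rotation":[0,0,0]},{"delta_pos":[0,0,0],"rotation":[0,0,0]}]' 5 && python3 snap.py w11
```

```text
time_s: 12.8
eef_pos: [0.5255, -0.0383, 0.1328]
eef_rot: [-0.006, 0.954, 0.018, 0.3]
wrist_force: [0.6, -0.9, -0.9]
opening: 0.589
12.8 [ 0.5255 -0.0383  0.1328] toolx [0.8191 0.0309 0.5729] toolz [ 0.5725  0.0216 -0.8196] [ 0.5759 -0.8895 -0.8654] 0.5885358364725817
```

View pics/w11.png

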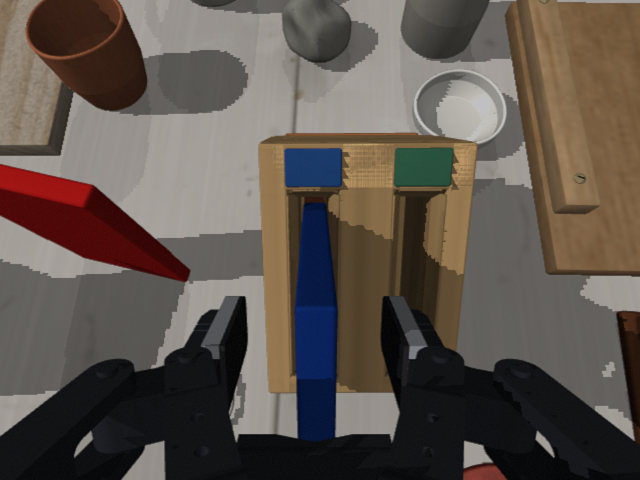

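After release, the tile's top front edge moved from row 268 to 307: it leaned back in the slot's play. I'll withdraw and measure the lean.

```bash
python3 -m inch '[{"delta_pos":[0,0,-1.5],"rotation":[0,0,0]},{"delta_pos":[0,0,-2],"rotation":[0,0,0]},{"delta_pos":[0,0,-2],"rotation":[0,0,0]},{"delta_pos":[0,0,-3],"rotation":[0,0,0]},{"delta_pos":[0,0,-3],"rotation":[0,0,0]},{"delta_pos":[0,0,0],"rotation":[0,0,0]},{"delta_pos":[0,0,0],"rotation":[0,0,0]}]' && python3 snap.py w12;python3 - <<'E'
import cv2
from bench import camera
s=camera("side")["color"][:,:,::-1]
cv2.imwrite("pics/side5.png",cv2.resize(s[170:270,290:390],None,fx=6,fy=6,interpolation=cv2.INTER_CUBIC))
E
```

```text
time_s: 13.55
eef_pos: [0.4599, -0.0413, 0.2278]
eef_rot: [-0.005, 0.953, 0.018, 0.301]
wrist_force: [0.0, 0.2, -0.3]
opening: 0.586
13.55 [ 0.4599 -0.0413  0.2278] toolx [0.8178 0.0313 0.5747] toolz [ 0.5743  0.0199 -0.8184] [ 0.0237  0.1505 -0.2641] 0.5858543936315859
```

View pics/w12.png

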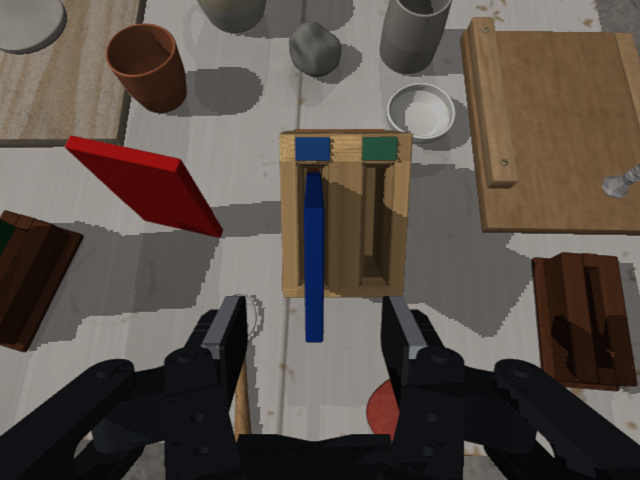

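View pics/side5.png

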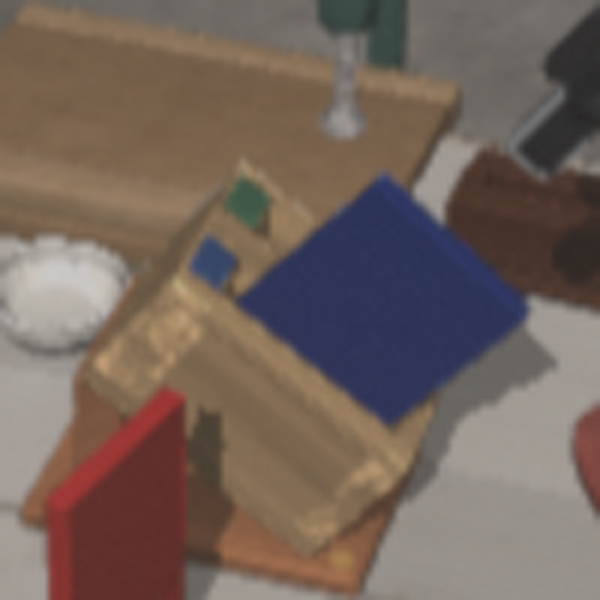

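```bash
python3 - <<'E'
from tgt import *;from bench import camera
np.set_printoptions(precision=4,suppress=True)
d=np.load("pics/w12.npy",allow_pickle=True).item();w,o=d['w'],d['o']
s=camera("side");t=camera("top")
O=np.array([.5853,-.0603,.0438]);Rw=rackR(.039)
cv2.imwrite("pics/cw12.png",cv2.resize(w['color'][150:350,270:350,::-1],None,fx=3,fy=3,interpolation=cv2.INTER_CUBIC))
cv2.imwrite("pics/ct12.png",cv2.resize(t['color'][225:310,320:400,::-1],None,fx=7,fy=7,interpolation=cv2.INTER_CUBIC))
pl=O+Rw@[0,.028,0]
for n,uv in(("topfar",(380,179)),("topnear",(521,314)),("mouthfar",(238,298)),("mouthnear",(390,423))):
  p=onplane(s,(290+uv[0]/6-.42,170+uv[1]/6-.42),pl,Rw[:,1]);print(n,Rw.T@(p-O)*1e3)
h=cv2.cvtColor(w['color'],cv2.COLOR_RGB2HSV);k=cv2.inRange(h,(105,90,85),(130,255,255));z=0*k;z[165:345,295:335]=k[165:345,295:335]
ys,xs=np.nonzero(z);print("wrist top face",ys.min(),ys.max(),xs.min(),xs.max(),h[195:225,314,2])
for r in(ys.min()-.5,ys.max()+.5):
  p=onplane(w,(xs.mean(),r),O+Rw@[0,0,.152],Rw[:,2],o);print(r,Rw.T@(p-O)*1e3)
E
```

```text
topfar [ 30.6279  28.     158.9227]
topnear [-46.22    28.     151.6907]
mouthfar [36.8731 28.     70.2774]
mouthnear [-43.5792  28.      69.1268]
wrist top face 208 340 305 321 [61 63 62 62 62 63 63 63 62 62 63 63 64 86 94 90 87 87 87 87 87 86 87 86
 87 87 87 87 87 86]
207.5 [ 31.3637  23.5896 152.    ]
340.5 [-46.7403  23.7642 152.    ]
```

View pics/cw12.png

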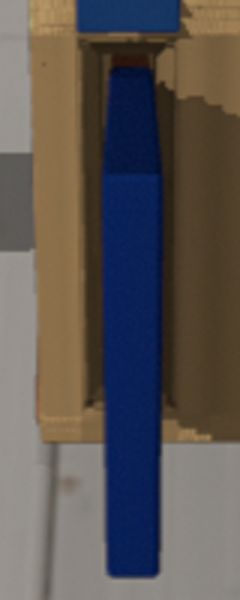

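View pics/ct12.png

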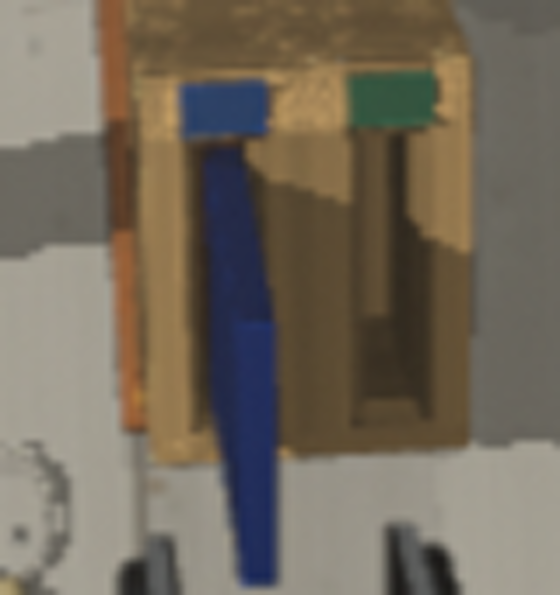

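The tile leans about 0.07–0.08 rad toward the robot, which is the play the slot allows: 84 vs 80 mm over 52 mm gives at most 0.08. The near top corner is at z = 151.7 mm against 152 for fully home, so the foot's near corner is on the floor and the foot centre is about 3 mm up. All of this is inside the limits, and the lean is its gravity rest pose. One check that it is still and the bystanders are unmoved, then hand in.

```bash
python3 -m inch '[{"delta_pos":[0,0,-1],"rotation":[0,0,0]},{"delta_pos":[0,0,-1],"rotation":[0,0,0]},{"delta_pos":[0,0,0],"rotation":[0,0,0]},{"delta_pos":[0,0,0],"rotation":[0,0,0]},{"delta_pos":[0,0,0],"rotation":[0,0,0]}]'; python3 - <<'E'
import cv2,numpy as np
from bench import camera,hand_in,get_obs
a=cv2.imread("pics/side0.png").astype(int);b=camera("side")["color"][:,:,::-1].astype(int)
d=np.abs(a-b).max(2)
for n,(x0,y0,x1,y1) in dict(green=(282,282,345,358),cup=(224,252,260,295),dish=(285,206,312,230),red=(296,235,323,290)).items(): print(n,d[y0:y1,x0:x1].max(),(d[y0:y1,x0:x1]>40).sum())
s0=cv2.imread("pics/side5.png").astype(int);s1=cv2.resize(b[170:270,290:390].astype(np.uint8),None,fx=6,fy=6,interpolation=cv2.INTER_CUBIC).astype(int)
print("tile change",(np.abs(s0-s1).max(2)[160:430,230:480]>40).sum())
print(hand_in())
E
```

```text
time_s: 14.25
eef_pos: [0.4481, -0.041, 0.2425]
eef_rot: [-0.006, 0.954, 0.018, 0.3]
wrist_force: [-0.8, -0.0, -0.2]
opening: 0.591
green 5 0
cup 5 0
dish 4 0
red 4 0
tile change 0
the job is handed in; nothing more can be done
None
```

The blue tile is in the blue-marked slot, foot first, released and at rest. I handed the job in at about 14 s of the 45 s allowed.

- **Pick and insert:** I took the tile from the right-hand stand, tilted it 35° to match the rack and lowered it while held. It stopped firmly within about 1.5 mm of the computed floor depth. I held it there for more than 0.5 s, then opened the fingers and backed off about 13 cm.
- **Forces:** the push against the slot floor peaked at about 48 N at the wrist. The force read near zero after release.
- **Last checks:** the side camera shows no change to the green tile, cup, dish or red look-alike since the start. The tile did not move between the last two pictures.
- **Lean after release:** the tile tipped toward the robot by about 0.07–0.08 rad, which is as far as the slot's play allows. My side-camera readings of the lean varied from 0.03 to 0.09 rad. I put the foot centre at about 3 mm off the floor and 4 mm off centre. That is within the limits, but the angle is close to the 0.1 rad limit.
- **Camera disagreement:** the top and wrist cameras differed by 3–5 mm on where the tile stood. I went with the wrist camera, and the grasp and the insertion both worked from it.

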